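# Pack the filter cans and cover the amplifier port for transport

### The arm

A 6-joint arm with a two-finger parallel gripper is mounted at the origin on the work surface. World frame = base frame: x ahead of the robot, y to its left, z up, the work surface at z = 0. Lengths are in mm, angles in rad, forces in N, time in s.
With the tool pointing down it reaches from about 275 to 725 mm from the base axis. Payload 15.9 kg.
Tool frame: the origin (TCP) lies midway between the tips of the shut fingers; the grasp point (between the pads) lies 19 mm behind it; z points along the fingers, y is the direction in which the jaws open and shut (so a half turn about z gives the same grasp; the last joint's range is limited). The gripper opens to 85 mm and grips with 20 to 120 N. Pads are 22 mm wide; open, the fingers measure 114 mm over their backs; the gripper's body (76 mm by 85 mm) begins 54 mm behind the grasp point. The pads swing forward as they close: fully open they stand 13 mm farther back than shut.
Start: joints at [1.173, 0.213, -0.034, 1.323, 0, 1.571], TCP at [193.688, 460.945, 231.306] pointing down, gripper open.
Joint ranges: [-2.98, 2.98], [-0.74, 1.72], [-1.14, 1.35], [-2.1, 2.04], [-1.57, 1.44], [-3.14, 3.14]. Speed limits (rad/s): [1.89, 1.89, 2.39, 2.57, 3.14, 3.14].

### API

Orientations are given as a rotation vector (axis times angle).
In Python, from plant import env gives the robot as it stands. The module is installed in compiled form; this text tells all that it offers.
- The arm moves only by the tool step_arm, never from a script. Its argument "motion" is text: rows parted by semicolons, each of 5 numbers parted by spaces: the shift along the tool's x, y, z in m, then the turn about the tool's z in rad, then the finger opening in m, from 0 to 0.0854. A call has 1 to 20 rows; each row is the pose to reach, as a shift and turn from the pose commanded when the call began, along the tool's axes at that moment; what a row does not reach only later rows make up. A row lasts 1/8 s, in which the tool goes at most 62.5 mm and 10.7 degrees, less where a joint would pass 70% of its speed; a pose out of reach is approached as far as the arm can. A call with a gripper value outside its range is refused whole. The fingers move at their own pace and stop on an object; "newtons" is the grip in N (left out, the last holds). Time passes only in rows, so rows that repeat a pose let the fingers close. It gives the time, the measured TCP pose, the force and the opening at its end, in the units of the state.
- env.sense(): the state, without advancing time (a new reading comes with each control period).
- env.snapshot(name): name is "side" or "top" or "wrist"; returns a dict with "color" (384x512x3 uint8, red, green, blue), "intrinsics" (3x3 intrinsics, pixels), "k1" (the pictures are not rectified: a ray, as slopes to the right and down, at radius r is drawn at 1 + k1 r^2 times it, then the intrinsics apply), "cam_to_world" (4x4, takes a point from camera to world coordinates). Camera axes: x right, y down, z forward; pixel columns grow to the right and rows downward; lengths in mm; the calibration is good to about 2 mm. A picture is of the moment at which its call begins. There is no depth.
- env.hand_in(): hands the job in, once; it reports no verdict.
The state is a dict: "time_s": time; "q": joint angles; "dq": joint speeds; "joint_torque": joint torques, N m; "tool_pos": TCP position; "ee_rot": TCP orientation; "ft_force": force on the tool from outside, world axes, zero at the start; "moment": the same for the moment, N m; "opening": opening from 0.0 (shut) to 1.0 (fully open).
Only numpy, scipy, OpenCV 4.12 (cv2) and the standard library are available. Lean on these libraries where they do the work, as an engineer would, in place of code of your own. Each camera call takes 0.05 s, during which the arm holds its last target.

### The job

Get the amplifier ready for transport. First press down every dust plate of the grey crate until it stops, to feel which cells are empty and which are already packed, before any can touches a plate; then stand each loose filter can upright in an empty cell of its own, right down at the bottom. Fit the port cover whose holes match the studs flat onto its seat on the chassis, never trying the other two there: leave them lying flat on the bench, and leave the meter, loudspeaker and screwdriver where they are.

Things in the scene. Friction and masses are not known exactly. Their poses are not given: they have to be found in the camera images.
- crate: Grey plastic transit crate, 164 mm (x) by 238 mm (y) by 60 mm high, fixed on the bench; origin at the centre of its underside, z up. Two rows of three square cells, 58 mm wide at 74 mm pitch, with 16 mm walls. Each cell is closed by a black dust plate.
- cell_1 (a point): Centre of the mouth of cell 1, level with the crate's rim (60 mm above the bench), at x -37, y +74 mm in the crate's frame; axes as the crate's
- plate_1 (a joint): How far the dust plate of cell 1 has been pushed down, in m. 0 = as left, its upper face 1 mm below the rim. It slides down against about 3 N of friction and stays where it is pushed. Over an empty cell it goes down 0.044 to its stop; over a cell with something packed in it, it stops dead at about 0.009
- cell_2 (a point): Centre of the mouth of cell 2, level with the crate's rim (60 mm above the bench), at x -37, y +0 mm in the crate's frame; axes as the crate's
- plate_2 (a joint): How far the dust plate of cell 2 has been pushed down, in m. 0 = as left, its upper face 1 mm below the rim. It slides down against about 3 N of friction and stays where it is pushed. Over an empty cell it goes down 0.044 to its stop; over a cell with something packed in it, it stops dead at about 0.009
- cell_3 (a point): Centre of the mouth of cell 3, level with the crate's rim (60 mm above the bench), at x -37, y -74 mm in the crate's frame; axes as the crate's
- plate_3 (a joint): How far the dust plate of cell 3 has been pushed down, in m. 0 = as left, its upper face 1 mm below the rim. It slides down against about 3 N of friction and stays where it is pushed. Over an empty cell it goes down 0.044 to its stop; over a cell with something packed in it, it stops dead at about 0.009
- cell_4 (a point): Centre of the mouth of cell 4, level with the crate's rim (60 mm above the bench), at x +37, y +74 mm in the crate's frame; axes as the crate's
- plate_4 (a joint): How far the dust plate of cell 4 has been pushed down, in m. 0 = as left, its upper face 1 mm below the rim. It slides down against about 3 N of friction and stays where it is pushed. Over an empty cell it goes down 0.044 to its stop; over a cell with something packed in it, it stops dead at about 0.009
- cell_5 (a point): Centre of the mouth of cell 5, level with the crate's rim (60 mm above the bench), at x +37, y +0 mm in the crate's frame; axes as the crate's
- plate_5 (a joint): How far the dust plate of cell 5 has been pushed down, in m. 0 = as left, its upper face 1 mm below the rim. It slides down against about 3 N of friction and stays where it is pushed. Over an empty cell it goes down 0.044 to its stop; over a cell with something packed in it, it stops dead at about 0.009
- cell_6 (a point): Centre of the mouth of cell 6, level with the crate's rim (60 mm above the bench), at x +37, y -74 mm in the crate's frame; axes as the crate's
- plate_6 (a joint): How far the dust plate of cell 6 has been pushed down, in m. 0 = as left, its upper face 1 mm below the rim. It slides down against about 3 N of friction and stays where it is pushed. Over an empty cell it goes down 0.044 to its stop; over a cell with something packed in it, it stops dead at about 0.009
- can_1: Aluminium filter can, a plain closed box 46 x 46 mm and 95 mm tall, about 0.22 kg, heavy at the foot, standing on the bench; origin at the centre of its underside, z up through its top, x and y square to its sides. Three or four cans are there. In an empty cell, on the plate pushed right down, its underside is 15 mm above the crate's underside and it stands 50 mm out of the crate
- can_2: Aluminium filter can, a plain closed box 46 x 46 mm and 95 mm tall, about 0.22 kg, heavy at the foot, standing on the bench; origin at the centre of its underside, z up through its top, x and y square to its sides. Three or four cans are there. In an empty cell, on the plate pushed right down, its underside is 15 mm above the crate's underside and it stands 50 mm out of the crate
- can_3: Aluminium filter can, a plain closed box 46 x 46 mm and 95 mm tall, about 0.22 kg, heavy at the foot, standing on the bench; origin at the centre of its underside, z up through its top, x and y square to its sides. Three or four cans are there. In an empty cell, on the plate pushed right down, its underside is 15 mm above the crate's underside and it stands 50 mm out of the crate
- can_4: Aluminium filter can, a plain closed box 46 x 46 mm and 95 mm tall, about 0.22 kg, heavy at the foot, standing on the bench; origin at the centre of its underside, z up through its top, x and y square to its sides. Three or four cans are there. In an empty cell, on the plate pushed right down, its underside is 15 mm above the crate's underside and it stands 50 mm out of the crate
- cover_a: Aluminium port cover lying flat on the bench: plate 80 mm (x) by 64 mm (y), 8 mm thick, with 11 mm holes right through: four holes at the corners of a 40 x 40 mm square, centred on the plate. An upright grip bar 44 mm long (along x), 14 mm thick (y), stands on its middle from 8 to 44 mm above the underside. About 0.2 kg. Origin at the centre of the underside
- cover_b: Aluminium port cover lying flat on the bench: plate 80 mm (x) by 64 mm (y), 8 mm thick, with 11 mm holes right through: four holes at the corners of a rectangle, 52 mm along x by 32 mm along y, centred on the plate. An upright grip bar 44 mm long (along x), 14 mm thick (y), stands on its middle from 8 to 44 mm above the underside. About 0.2 kg. Origin at the centre of the underside
- cover_c: Aluminium port cover lying flat on the bench: plate 80 mm (x) by 64 mm (y), 8 mm thick, with 11 mm holes right through: three holes, at (-26, -16), (26, -16) and (0, 18) mm, centred on the plate. An upright grip bar 44 mm long (along x), 14 mm thick (y), stands on its middle from 8 to 44 mm above the underside. About 0.2 kg. Origin at the centre of the underside
- port (a point): Middle of the open port on the fixed amplifier chassis (160 x 180 mm, 60 high; middle 25 mm to +x, 25 to -y of here; parts on its +x and -y edges 26 mm higher), on its flat steel seat, 64 mm above the bench. Four studs 7 mm thick, 22 tall, with tapered tips stand at the corners of a rectangle 52 mm along x by 32 along y about this point. The fitting cover's origin ends here
- meter: Bystander: hand-held meter, 150 x 78 x 34 mm, lying on the bench; origin at the centre of its underside
- speaker: Bystander: loudspeaker, 108 mm across and 60 mm tall, lying face up; origin at the centre of its underside
- driver: Bystander: screwdriver 190 mm long, lying on the bench; x along it towards the tip
Not all that is in view belongs to the job. Leave any orange or turquoise look-alike of the can_4 alone.

How it is judged (in metres and radians):
On the way:
1. every one of the six dust plates has been pressed down, by more than 6 mm (it stays where it is pushed) (value of joint each of plate_1, plate_2, plate_3, plate_4, plate_5, plate_6 above 0.006 m), for 0.2 s.
At the end, for the whole second after the job is handed in: Each can stands upright (0.15 rad) in a cell, underside less than 24 mm above the crate's underside; the cover with the matching holes lies flat on its seat (5 mm, 3 mm in height, 0.15 rad, either way round); the other two covers lie flat on the bench; all at rest (z of each of can_1, can_2, can_3, can_4 in the frame of crate below 0.024 m and angle between each of can_1, can_2, can_3, can_4, cover_a, cover_c's own z axis and vertical below 0.15 rad and x of can_1 in the frame of crate between -0.075 and 0.075 m and y of can_1 in the frame of crate between -0.112 and 0.112 m and linear speed of each of can_1, can_2, can_3, can_4, cover_b below 0.02 m/s and x of can_2 in the frame of crate between -0.075 and 0.075 m and y of can_2 in the frame of crate between -0.112 and 0.112 m and x of can_3 in the frame of crate between -0.075 and 0.075 m and y of can_3 in the frame of crate between -0.112 and 0.112 m and x of can_4 in the frame of crate between -0.075 and 0.075 m and y of can_4 in the frame of crate between -0.112 and 0.112 m and horizontal distance between cover_b and port below 0.005 m and z of cover_b in the frame of port between -0.003 and 0.003 m and angle between the x axis of cover_b and the x axis of port, either way round below 0.15 rad and angle between cover_b's own z axis and vertical below 0.06 rad and height (world z) of each of cover_a, cover_c below 0.012 m); the robot touches nothing.
It fails at once if a can is set on a dust plate that has not been pressed yet (((contact force between can_1 and plate_1 above 0.4 N and z of can_1 in the frame of crate above 0.0555 m and angle between can_1's own z axis and vertical below 0.15 rad) or (contact force between can_1 and plate_2 above 0.4 N and z of can_1 in the frame of crate above 0.0555 m and angle between can_1's own z axis and vertical below 0.15 rad) or (contact force between can_1 and plate_3 above 0.4 N and z of can_1 in the frame of crate above 0.0555 m and angle between can_1's own z axis and vertical below 0.15 rad) or (contact force between can_1 and plate_4 above 0.4 N and z of can_1 in the frame of crate above 0.0555 m and angle between can_1's own z axis and vertical below 0.15 rad) or (contact force between can_1 and plate_5 above 0.4 N and z of can_1 in the frame of crate above 0.0555 m and angle between can_1's own z axis and vertical below 0.15 rad) or (contact force between can_1 and plate_6 above 0.4 N and z of can_1 in the frame of crate above 0.0555 m and angle between can_1's own z axis and vertical below 0.15 rad)) or ((contact force between can_2 and plate_1 above 0.4 N and z of can_2 in the frame of crate above 0.0555 m and angle between can_2's own z axis and vertical below 0.15 rad) or (contact force between can_2 and plate_2 above 0.4 N and z of can_2 in the frame of crate above 0.0555 m and angle between can_2's own z axis and vertical below 0.15 rad) or (contact force between can_2 and plate_3 above 0.4 N and z of can_2 in the frame of crate above 0.0555 m and angle between can_2's own z axis and vertical below 0.15 rad) or (contact force between can_2 and plate_4 above 0.4 N and z of can_2 in the frame of crate above 0.0555 m and angle between can_2's own z axis and vertical below 0.15 rad) or (contact force between can_2 and plate_5 above 0.4 N and z of can_2 in the frame of crate above 0.0555 m and angle between can_2's own z axis and vertical below 0.15 rad) or (contact force between can_2 and plate_6 above 0.4 N and z of can_2 in the frame of crate above 0.0555 m and angle between can_2's own z axis and vertical below 0.15 rad)) or ((contact force between can_3 and plate_1 above 0.4 N and z of can_3 in the frame of crate above 0.0555 m and angle between can_3's own z axis and vertical below 0.15 rad) or (contact force between can_3 and plate_2 above 0.4 N and z of can_3 in the frame of crate above 0.0555 m and angle between can_3's own z axis and vertical below 0.15 rad) or (contact force between can_3 and plate_3 above 0.4 N and z of can_3 in the frame of crate above 0.0555 m and angle between can_3's own z axis and vertical below 0.15 rad) or (contact force between can_3 and plate_4 above 0.4 N and z of can_3 in the frame of crate above 0.0555 m and angle between can_3's own z axis and vertical below 0.15 rad) or (contact force between can_3 and plate_5 above 0.4 N and z of can_3 in the frame of crate above 0.0555 m and angle between can_3's own z axis and vertical below 0.15 rad) or (contact force between can_3 and plate_6 above 0.4 N and z of can_3 in the frame of crate above 0.0555 m and angle between can_3's own z axis and vertical below 0.15 rad)) or ((contact force between can_4 and plate_1 above 0.4 N and z of can_4 in the frame of crate above 0.0555 m and angle between can_4's own z axis and vertical below 0.15 rad) or (contact force between can_4 and plate_2 above 0.4 N and z of can_4 in the frame of crate above 0.0555 m and angle between can_4's own z axis and vertical below 0.15 rad) or (contact force between can_4 and plate_3 above 0.4 N and z of can_4 in the frame of crate above 0.0555 m and angle between can_4's own z axis and vertical below 0.15 rad) or (contact force between can_4 and plate_4 above 0.4 N and z of can_4 in the frame of crate above 0.0555 m and angle between can_4's own z axis and vertical below 0.15 rad) or (contact force between can_4 and plate_5 above 0.4 N and z of can_4 in the frame of crate above 0.0555 m and angle between can_4's own z axis and vertical below 0.15 rad) or (contact force between can_4 and plate_6 above 0.4 N and z of can_4 in the frame of crate above 0.0555 m and angle between can_4's own z axis and vertical below 0.15 rad))).
It fails at once if a cover that does not fit is put on the chassis (contact force between any of cover_a, cover_c and chassis above 1 N).
It fails at once if the meter, the loudspeaker or the screwdriver is moved more than 30 mm (distance of any of meter, speaker, driver from where it was at the start of the episode above 0.03 m).
Of block_1, block_2, block_3, block_4, block_5, block_6 only 1 to 2 are there at a start; the rules pass over those that are not, and their reading is None.
Of can_1, can_2, can_3, can_4 only 3 to 4 are there at a start; the rules pass over those that are not, and their reading is None.
At some moment in a run one of can_1, can_2, can_3, can_4, cover_b may be knocked a few centimetres aside while the robot is not near it.
It also fails if it takes over 208 s, if anything falls off the work surface, if the arm or the gripper's body presses on something with over 40 N, if the wrist force passes 120 N, or if a joint passes its speed limit or range.

## Working session

There is one attempt and no reset: what is moved stays moved. The work goes in short steps, Python scripts to look and compute and a tool call to move; the robot and the scene stay as the last step left them, time stands still between calls to the robot, and variables do not carry over. Pictures are saved under pics/ and viewed, and the job is handed in when it is done.

Besides the shell and the picture viewer there is one more tool, called after ">>>" by a JSON object that holds its "api" and its "payload". step_arm: Moves the arm, as the interface text tells. Its arguments: {"type":"object","properties":{"motion":{"type":"string"},"newtons":{"type":"number"}},"required":["motion"]}

```bash
mkdir -p pics; ls; python3 - <<'E'
from plant import env
import cv2
print(env.sense())
for n in ("side","top","wrist"):
    s=env.snapshot(n); cv2.imwrite(f"pics/{n}0.png",s["color"][:,:,::-1]); print(n,s["intrinsics"].tolist(),s["k1"],s["cam_to_world"].round(3).tolist() if hasattr(s["cam_to_world"],'round') else s["cam_to_world"])
E
```

```text
pics
{'time_s': 0.0, 'q': array([ 1.17299111e+00,  2.13372975e-01, -3.50954084e-02,  1.32348657e+00,
       -9.57476815e-06,  1.57081456e+00]), 'dq': array([-0.00021562, -0.0006281 , -0.00053667, -0.00071788,  0.00285055,
        0.00034323]), 'joint_torque': array([-3.08544011e-03, -6.86166286e+01,  4.87124813e+01,  1.74597820e-02,
       -3.24518533e-04, -4.95842880e-05]), 'tool_pos': array([193.56384239, 460.62981863, 230.79334686]), 'ee_rot': array([-6.20743482e-01, -3.07943166e+00,  1.78693302e-03]), 'ft_force': array([-0.00690155, -0.76681199,  0.59831514]), 'moment': array([0.02690218, 0.00193889, 0.02417128]), 'opening': 1.0028307675036465}
side [[367.8894038974255, 0.0, 254.44396160062948], [0.0, 367.8894038974255, 196.87847583113444], [0.0, 0.0, 1.0]] -0.11355441931315222 [[-0.838, -0.401, 0.37, 272.188], [-0.546, 0.639, -0.542, 407.849], [-0.019, -0.657, -0.754, 691.196], [0.0, 0.0, 0.0, 1.0]]
top [[385.9083602296812, 0.0, 250.03536873057232], [0.0, 385.9083602296812, 195.33013262605425], [0.0, 0.0, 1.0]] -0.07440436934311893 [[-0.011, -0.994, 0.107, 459.415], [-1.0, 0.013, 0.012, -30.03], [-0.013, -0.107, -0.994, 1185.407], [0.0, 0.0, 0.0, 1.0]]
wrist [[270.7701633145526, 0.0, 256.15563385829836], [0.0, 270.7701633145526, 190.16030991234757], [0.0, 0.0, 1.0]] -0.05230067821277487 [[0.387, 0.877, 0.284, 121.488], [0.922, -0.368, -0.12, 492.155], [-0.001, 0.308, -0.951, 372.275], [0.0, 0.0, 0.0, 1.0]]
```

View pics/top0.png

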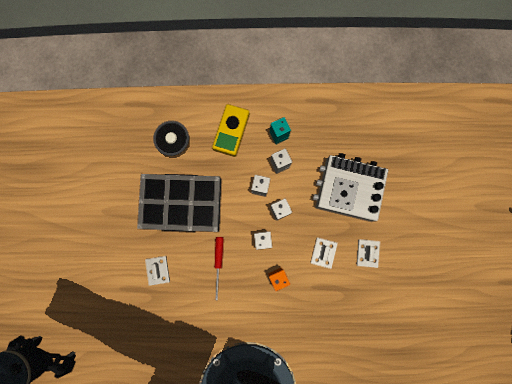

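View pics/side0.png

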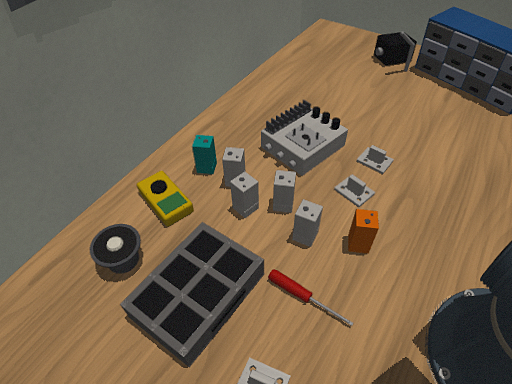

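View pics/wrist0.png

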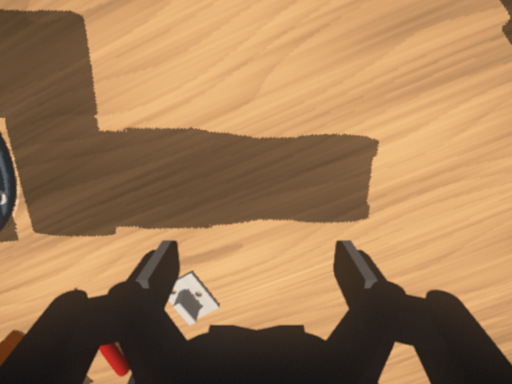

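The top view shows the crate at (180,202) and white cans at (281,160), (260,185), (280,209) and (262,240). The orange look-alike is at (278,279) and the turquoise one at (281,130). The covers are at (157,271), (324,252) and (369,253), and the port is at (344,194). Next I'll take close crops and measure.

```bash
cat > h.py <<'E'
import numpy as np, cv2
from plant import env
def und(s,px):
    K=s["intrinsics"];px=np.atleast_2d(np.array(px,float))
    d=np.array([s["k1"],0,0,0,0.])
    return cv2.undistortPoints(px.reshape(-1,1,2),K,d).reshape(-1,2)
def plane(s,px,z):
    n=und(s,px); T=np.array(s["cam_to_world"]); r=np.c_[n,np.ones(len(n))]@T[:3,:3].T
    o=T[:3,3]; return (o+r*((z-o[2])/r[:,2])[:,None])[:,:2]
def proj(s,P):
    T=np.array(s["cam_to_world"]);P=np.atleast_2d(np.array(P,float))
    c=(P-T[:3,3])@T[:3,:3]; 
    return cv2.projectPoints(c.reshape(-1,1,3),np.zeros(3),np.zeros(3),s["intrinsics"],np.array([s["k1"],0,0,0,0.]))[0].reshape(-1,2)
E
python3 - <<'E'
import cv2
a=cv2.imread("pics/top0.png")
c=a[95:295,130:400]; cv2.imwrite("pics/crop1.png",cv2.resize(c[:, :135],None,fx=4,fy=3*4/3 if 0 else 3,interpolation=2)[:600,:800])
def cr(y0,y1,x0,x1,f,n): cv2.imwrite(n,cv2.resize(a[y0:y1,x0:x1],None,fx=f,fy=f,interpolation=cv2.INTER_CUBIC))
cr(145,285,300,390,4,"pics/c_chassis.png"); cr(145,295,130,240,4,"pics/c_crate.png"); cr(110,295,235,310,3,"pics/c_cans.png")
E
```

```text
(no output)
```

View pics/c_chassis.png

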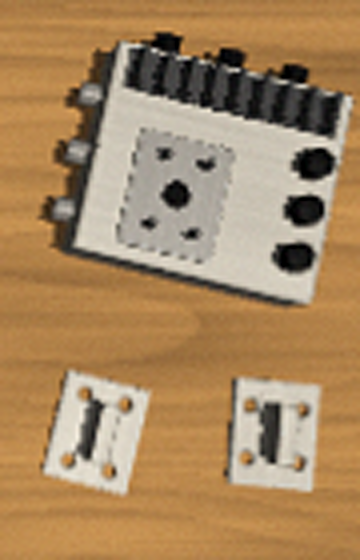

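View pics/c_crate.png

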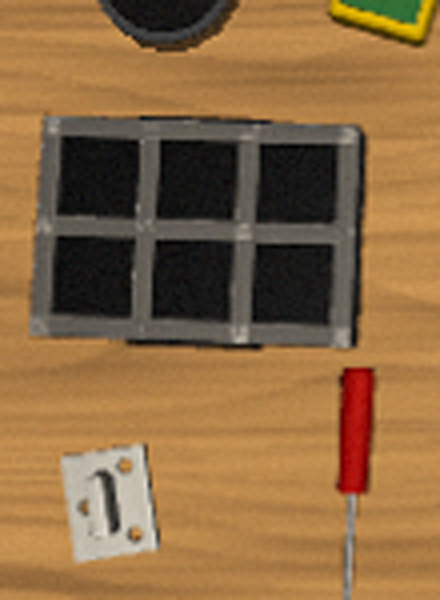

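View pics/c_cans.png

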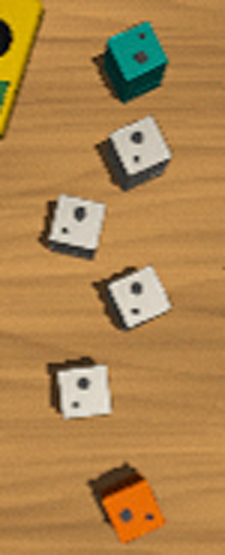

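Cover b is at (324,252): its holes are spaced about 69 x 42 crop px, which is the 52x32 ratio. Cover a, at (369,253), has square holes and cover c, at (157,271), has three. There are four white cans.

```bash
cat > m.py <<'E'
from h import *
import sys
def rect(pts):
    (c,(w,h),a)=cv2.minAreaRect(pts.astype(np.float32)); b=cv2.boxPoints((c,(w,h),a))
    e=[b[1]-b[0],b[2]-b[1]]; L=max(e,key=np.linalg.norm)
    return np.array(c),sorted([w,h]),np.degrees(np.arctan2(L[1],L[0]))
def blobs(s,mask,amin):
    cs,_=cv2.findContours(mask.astype(np.uint8)*255,cv2.RETR_EXTERNAL,cv2.CHAIN_APPROX_NONE)
    return [c.reshape(-1,2) for c in cs if cv2.contourArea(c)>amin]
def show(name,s,c,z):
    p,d,a=rect(plane(s,c,z)); print(name,c.mean(0).round(0),'z',z,'ctr',p.round(1),'dim',np.round(d,1),'ang',round(a,1)); return p,a
E
python3 - <<'E'
from m import *
s=env.snapshot("top"); im=s["color"]; hsv=cv2.cvtColor(im,cv2.COLOR_RGB2HSV)
g=im.min(2); sat=hsv[:,:,1]
w=(g>165)&(sat<40)
for c in blobs(s,w,60):
    if c[:,1].min()<95 : continue
    n=len(c); m=c.mean(0)
    show('white',s,c,95 if 240<m[0]<300 else (8 if m[1]>230 else 62),)
w=(g>70)&(g<150)&(sat<50); w[:,:130]=0; w[:,235:]=0; w[:165]=0;w[240:]=0
w=cv2.morphologyEx(w.astype(np.uint8),cv2.MORPH_OPEN,np.ones((3,3)))>0
for c in blobs(s,w,200): show('crate',s,c,60)
port=np.array([(163,153),(205,163),(148,222),(190,233),(176,193)])/4+[300,145]-.375
p=plane(s,port,80);print(p.round(1)); print('ctr',p[:4].mean(0))
print('port hole',plane(s,port[4:],64))
b=np.array([(85,393),(125,405),(68,460),(109,470)])/4+[300,145]-.375
p=plane(s,b,8);print('coverb',p.round(1),p.mean(0))
seat=np.array([(145,129),(236,150),(208,265),(117,239)])/4+[300,145]-.375
p=plane(s,seat,64);print('seat',p.round(1),p.mean(0),np.degrees(np.arctan2(*(p[0]-p[3])[::-1])))
E
```

```text
white [157. 271.] z 8 ctr [360.  269.4] dim [60.2 75.7] ang 8.6
white [368. 253.] z 8 ctr [ 405.5 -372.1] dim [61.2 76.6] ang -6.7
white [324. 253.] z 8 ctr [ 409.2 -237.1] dim [61.7 77.4] ang -15.6
white [263. 240.] z 95 ctr [449.6 -51.5] dim [42.2 43.5] ang 5.7
white [281. 208.] z 95 ctr [ 538.8 -105. ] dim [42.7 43.1] ang 23.4
white [261. 184.] z 95 ctr [610.2 -47.2] dim [41.4 43.3] ang -14.6
white [357. 190.] z 62 ctr [ 600.3 -320.2] dim [155.8 175. ] ang 75.4
white [281. 158.] z 95 ctr [ 683.5 -107.8] dim [40.2 42.8] ang 25.2
crate [179. 203.] z 60 ctr [563.3 194.1] dim [161.7 234.7] ang 87.3
[[ 611.6 -278.4]
 [ 604.  -308.7]
 [ 561.6 -265.8]
 [ 553.3 -295.9]
 [ 582.4 -286.8]]
ctr [ 582.63510644 -287.19628842]
port hole [[ 584.17315364 -290.51242336]]
coverb [[ 438.7 -228.9]
 [ 429.2 -259. ]
 [ 388.6 -214.6]
 [ 380.6 -245.5]] [ 409.29484264 -237.01027192]
seat [[ 631.8 -269.4]
 [ 615.4 -336.1]
 [ 531.1 -312. ]
 [ 551.  -246. ]] [ 582.31721945 -290.89918664] -16.130990237713785
```

```bash
cat >> h.py <<'E'
from scipy.spatial.transform import Rotation as Ro
def st(): 
    e=env.sense(); return e,Ro.from_rotvec(e["ee_rot"]).as_matrix()
def go(x,y,z,yaw=None,pose=None,sym=np.pi):
    """yaw = world direction of jaw axis deg; prints tool shift (m) and turn"""
    if pose is None:
        e,R=st(); p=e["tool_pos"]
    else: p,R=pose
    d=R.T@(np.array([x,y,z])-p)/1000
    t=0
    if yaw is not None:
        cur=np.arctan2(R[1,1],R[0,1]); # tool z down: +turn about tool z = -world yaw
        t=-(np.radians(yaw)-cur); t=(t+sym/2)%sym-sym/2
    return d.round(4),round(t,3)
CR=np.array([563.3,194.1]); CY=np.radians(-2.7)
def cell(i):
    x=-37 if i<4 else 37; y=[74,0,-74][(i-1)%3]
    c,s=np.cos(CY),np.sin(CY); return CR+[c*x-s*y,s*x+c*y]
E
python3 - <<'E'
from h import *
e,R=st(); print(R.round(3),np.degrees(np.arctan2(R[1,1],R[0,1])),e["q"][5],e["q"][0])
for i in range(1,7): print(i,cell(i).round(1),go(*cell(i),75,-2.7),np.degrees(np.arctan2(*cell(i)[::-1])))
E
```

```text
[[-0.922  0.387 -0.   ]
 [ 0.387  0.922 -0.001]
 [ 0.    -0.001 -1.   ]] 67.2076993492523 1.5708159584443184 1.1730152679887331
1 [529.8 269.8] (array([-0.384 , -0.0458,  0.156 ]), np.float64(1.22)) 26.982867649434663
2 [526.3 195.8] (array([-0.4094, -0.1152,  0.1561]), np.float64(1.22)) 20.409414012434162
3 [522.9 121.9] (array([-0.4348, -0.1847,  0.1561]), np.float64(1.22)) 13.126284049525747
4 [603.7 266.3] (array([-0.4535, -0.0203,  0.156 ]), np.float64(1.22)) 23.799342671331626
5 [600.3 192.4] (array([-0.4789, -0.0898,  0.1561]), np.float64(1.22)) 17.768410650476746
6 [596.8 118.4] (array([-0.5043, -0.1593,  0.1561]), np.float64(1.22)) 11.22540101742927
```

```bash
python3 - <<'E'
from h import *
print(go(*cell(1),100,87.3))
E
```

```text
(array([-0.384 , -0.0458,  0.131 ]), np.float64(-0.351))
```

>>> {"api": "step_arm", "payload": {"motion": "-0.384 -0.046 0.09 -0.351 0;-0.384 -0.046 0.09 -0.351 0;-0.384 -0.046 0.09 -0.351 0;-0.384 -0.046 0.09 -0.351 0;-0.384 -0.046 0.09 -0.351 0;-0.384 -0.046 0.09 -0.351 0;-0.384 -0.046 0.09 -0.351 0;-0.384 -0.046 0.09 -0.351 0;-0.384 -0.046 0.09 -0.351 0;-0.384 -0.046 0.09 -0.351 0;-0.384 -0.046 0.16 -0.351 0;-0.384 -0.046 0.16 -0.351 0;-0.384 -0.046 0.16 -0.351 0", "newtons": 40}}

```text
time_s: 1.82
tool_pos: [529.7, 270.2, 72.4]
ee_rot: [-0.072, -3.141, 0.0]
ft_force: [-0.6, 0.5, 0.6]
opening: -0.002
```

>>> {"api": "step_arm", "payload": {"motion": "0 0 0.009 0 0;0 0 0.014 0 0;0 0 0.018 0 0;0 0 0.021 0 0;0 0 0.023 0 0;0 0 0.024 0 0;0 0 0.025 0 0;0 0 0.025 0 0"}}

```text
time_s: 2.82
tool_pos: [529.8, 269.7, 46.2]
ee_rot: [-0.074, -3.14, 0.0]
ft_force: [1.4, 0.5, 2.1]
opening: -0.004
```

>>> {"api": "step_arm", "payload": {"motion": "0 0 0.01 0 0;0 0 0.02 0 0;0 0 0.028 0 0;0 0 0.031 0 0;0 0 0.033 0 0;0 0 0.033 0 0;0 0 0.034 0 0"}}

```text
time_s: 3.7
tool_pos: [529.6, 269.7, 14.7]
ee_rot: [0.073, 3.14, 0.0]
ft_force: [-21.0, -9.3, 61.7]
opening: 0.002
```

>>> {"api": "step_arm", "payload": {"motion": "0 0 -0.05 0 0;0 0 -0.06 0 0;0 0 -0.06 0 0;0 -0.05 -0.06 0 0;0 -0.074 -0.06 0 0;0 -0.074 -0.06 0 0;0 -0.074 -0.055 0 0;0 -0.074 -0.046 0 0;0 -0.074 -0.041 0 0;0 -0.074 -0.038 0 0;0 -0.074 -0.036 0 0;0 -0.074 -0.036 0 0"}}

```text
time_s: 5.2
tool_pos: [526.3, 195.7, 48.1]
ee_rot: [-0.073, -3.14, 0.001]
ft_force: [0.8, -0.7, 1.5]
opening: -0.001
```

>>> {"api": "step_arm", "payload": {"motion": "0 0 0.01 0 0;0 0 0.02 0 0;0 0 0.028 0 0;0 0 0.031 0 0;0 0 0.033 0 0;0 0 0.034 0 0;0 0 0.034 0 0"}}

```text
time_s: 6.08
tool_pos: [526.3, 195.8, 15.0]
ee_rot: [0.074, 3.141, -0.0]
ft_force: [-3.9, -2.1, 14.6]
opening: 0.003
```

Cells 1 and 2 are empty. The commanded z is now 14.4. On to cell 3.

>>> {"api": "step_arm", "payload": {"motion": "0 0 -0.05 0 0;0 0 -0.06 0 0;0 0 -0.06 0 0;0 -0.05 -0.06 0 0;0 -0.074 -0.06 0 0;0 -0.074 -0.06 0 0;0 -0.074 -0.055 0 0;0 -0.074 -0.046 0 0;0 -0.074 -0.041 0 0;0 -0.074 -0.038 0 0;0 -0.074 -0.035 0 0;0 -0.074 -0.034 0 0;0 -0.074 -0.034 0 0"}}

```text
time_s: 7.7
tool_pos: [522.9, 121.8, 48.2]
ee_rot: [-0.074, -3.141, 0.001]
ft_force: [-0.4, 0.3, 0.0]
opening: 0.0
```

>>> {"api": "step_arm", "payload": {"motion": "0 0 0.01 0 0;0 0 0.02 0 0;0 0 0.028 0 0;0 0 0.031 0 0;0 0 0.033 0 0;0 0 0.034 0 0;0 0 0.034 0 0"}}

```text
time_s: 8.57
tool_pos: [522.8, 121.9, 15.0]
ee_rot: [0.073, 3.141, -0.0]
ft_force: [-4.9, -1.7, 17.8]
opening: -0.001
```

Cell 3 is empty. Next is cell 6, at tool x -0.074.

>>> {"api": "step_arm", "payload": {"motion": "0 0 -0.05 0 0;0 0 -0.06 0 0;0 0 -0.06 0 0;-0.05 0 -0.06 0 0;-0.074 0 -0.06 0 0;-0.074 0 -0.06 0 0;-0.074 0 -0.055 0 0;-0.074 0 -0.046 0 0;-0.074 0 -0.041 0 0;-0.074 0 -0.038 0 0;-0.074 0 -0.035 0 0;-0.074 0 -0.034 0 0;-0.074 0 -0.034 0 0"}}

```text
time_s: 10.2
tool_pos: [596.7, 118.5, 49.9]
ee_rot: [0.073, 3.14, 0.0]
ft_force: [-13.9, -2.3, 27.8]
opening: -0.002
```

Cell 6 is packed: it stopped at 49.9 with 28 N. Next, cell 5 at tool y +0.074.

>>> {"api": "step_arm", "payload": {"motion": "0 0 -0.015 0 0;0 0 -0.024 0 0;0 0 -0.024 0 0;0 0.05 -0.024 0 0;0 0.074 -0.024 0 0;0 0.074 -0.024 0 0;0 0.074 -0.020 0 0;0 0.074 -0.012 0 0;0 0.074 -0.007 0 0;0 0.074 -0.004 0 0;0 0.074 -0.001 0 0;0 0.074 0 0 0;0 0.074 0 0 0"}}

```text
time_s: 11.82
tool_pos: [600.2, 192.6, 48.2]
ee_rot: [-0.073, -3.14, -0.0]
ft_force: [0.6, -0.1, 0.0]
opening: -0.002
```

>>> {"api": "step_arm", "payload": {"motion": "0 0 0.01 0 0;0 0 0.02 0 0;0 0 0.028 0 0;0 0 0.031 0 0;0 0 0.033 0 0;0 0 0.034 0 0;0 0 0.034 0 0"}}

```text
time_s: 12.7
tool_pos: [600.1, 192.4, 15.1]
ee_rot: [0.073, 3.141, 0.0]
ft_force: [-4.0, -0.7, 12.6]
opening: 0.002
```

>>> {"api": "step_arm", "payload": {"motion": "0 0 -0.05 0 0;0 0 -0.06 0 0;0 0 -0.06 0 0;0 0.05 -0.06 0 0;0 0.074 -0.06 0 0;0 0.074 -0.06 0 0;0 0.074 -0.055 0 0;0 0.074 -0.046 0 0;0 0.074 -0.041 0 0;0 0.074 -0.038 0 0;0 0.074 -0.035 0 0;0 0.074 -0.034 0 0;0 0.074 -0.034 0 0"}}

```text
time_s: 14.32
tool_pos: [603.9, 266.0, 50.0]
ee_rot: [0.074, 3.14, -0.0]
ft_force: [-9.2, -7.9, 24.4]
opening: -0.001
```

Cell 4 is packed, so 1, 2, 3 and 5 are empty. I'll raise the arm, open the gripper and look again.

>>> {"api": "step_arm", "payload": {"motion": "0 0 -0.05 0 0;0 0 -0.11 0 0.04;0 -0.06 -0.16 0 0.085;0 -0.12 -0.16 0 0.085;0 -0.18 -0.16 0 0.085;0 -0.18 -0.16 0 0.085"}}

```text
time_s: 15.08
tool_pos: [595.2, 83.1, 208.8]
ee_rot: [0.079, 3.14, -0.0]
ft_force: [0.4, 0.8, 0.1]
opening: 0.991
```

```bash
cat > look.py <<'E'
from m import *
def look(tag):
    s=env.snapshot("top"); im=s["color"]; cv2.imwrite(f"pics/{tag}.png",im[:,:,::-1])
    sat=cv2.cvtColor(im,cv2.COLOR_RGB2HSV)[:,:,1]; w=(im.min(2)>165)&(sat<40)
    for c in blobs(s,w,60):
        m=c.mean(0)
        if c[:,1].min()<95 : continue
        if abs(m[0]-178)<60 and m[1]<240: z=110
        elif m[1]>225 and m[0]>300 or m[0]<200: z=8
        elif m[0]<305: z=95
        else: z=62
        show('white',s,c,z)
    return s
E
python3 - <<'E'
from look import *
s=look("t1"); w=env.snapshot("wrist"); cv2.imwrite("pics/w1.png",w["color"][:,:,::-1]); print(env.sense()["tool_pos"])
E
```

```text
white [368. 253.] z 8 ctr [ 405.4 -372.4] dim [61.7 78.2] ang -6.2
white [324. 253.] z 8 ctr [ 409.2 -237. ] dim [62.9 77.4] ang -15.5
white [263. 240.] z 95 ctr [449.7 -51. ] dim [43.7 44.3] ang -83.6
white [281. 208.] z 95 ctr [ 538.7 -104.5] dim [43.3 45.3] ang 25.4
white [260. 184.] z 95 ctr [610.2 -46.8] dim [42.9 43.8] ang -13.1
white [356. 189.] z 62 ctr [ 600.1 -319.9] dim [156.5 175.7] ang 75.5
white [281. 158.] z 95 ctr [ 683.4 -107.1] dim [41.4 44.9] ang 24.9
[595.40307924  85.7356679  208.43711502]
```

View pics/t1.png

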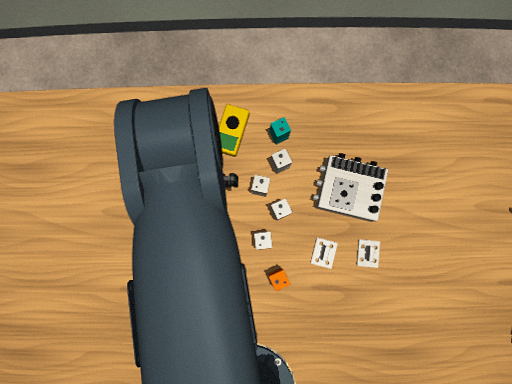

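View pics/w1.png

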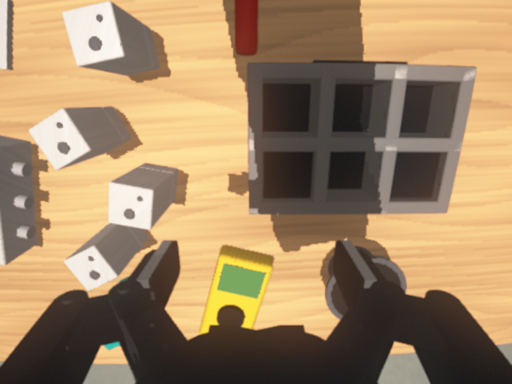

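```bash
python3 - <<'E'
from h import *
print(go(610.2,-46.8,50,76.5), st()[0]["tool_pos"])
E
```

```text
(array([-0.0212, -0.1317,  0.1584]), np.float64(0.187)) [595.40307924  85.7356679  208.43711502]
```

>>> {"api": "step_arm", "payload": {"motion": "-0.021 -0.06 0.03 0.1 0.068;-0.021 -0.12 0.06 0.187 0.068;-0.021 -0.132 0.06 0.187 0.068;-0.021 -0.132 0.06 0.187 0.068;-0.021 -0.132 0.11 0.187 0.068;-0.021 -0.132 0.158 0.187 0.068;-0.021 -0.132 0.158 0.187 0.068;-0.021 -0.132 0.158 0.187 0.068;-0.021 -0.132 0.158 0.187 0;-0.021 -0.132 0.158 0.187 0;-0.021 -0.132 0.158 0.187 0;-0.021 -0.132 0.158 0.187 0;-0.021 -0.132 0.158 0.187 0", "newtons": 40}}

```text
time_s: 16.8
tool_pos: [611.6, -46.2, 52.6]
ee_rot: [0.366, 3.117, 0.001]
ft_force: [-0.4, 0.7, 8.8]
opening: 0.534
```

>>> {"api": "step_arm", "payload": {"motion": "0 0 -0.05 0 0;0 0 -0.1 0 0;0 0 -0.1 0 0"}}

```text
time_s: 17.18
tool_pos: [612.7, -46.5, 155.5]
ee_rot: [0.366, 3.112, 0.001]
ft_force: [1.2, -0.3, -1.9]
opening: 0.53
```

```bash
python3 - <<'E'
from h import *
e,R=st();print(e["tool_pos"],e["ft_force"],e["opening"]);print(go(*cell(2),140,87.3))
w=env.snapshot("wrist"); cv2.imwrite("pics/w2.png",w["color"][:,:,::-1])
E
```

```text
[612.71548117 -46.49683005 155.50948958] [ 1.16800658 -0.29441935 -1.93065208] 0.5299839468932988
(array([0.1403, 0.2157, 0.0147]), np.float64(-0.187))
```

View pics/w2.png

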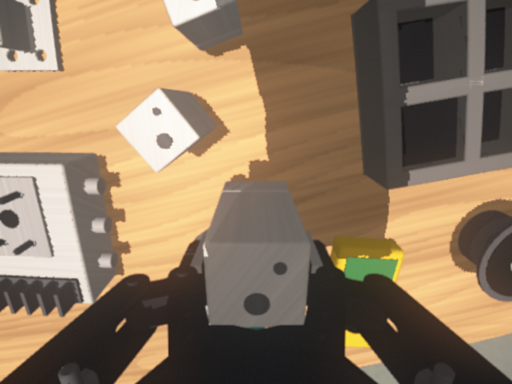

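>>> {"api": "step_arm", "payload": {"motion": "0.035 0.05 0 -0.1 0;0.07 0.1 0 -0.187 0;0.105 0.155 0 -0.187 0;0.14 0.216 0 -0.187 0;0.14 0.216 0 -0.187 0;0.14 0.216 0 -0.187 0;0.14 0.216 0.03 -0.187 0;0.14 0.216 0.03 -0.187 0"}}

```text
time_s: 18.23
tool_pos: [523.1, 194.3, 118.5]
ee_rot: [-0.076, -3.137, 0.003]
ft_force: [0.6, -0.2, -1.3]
opening: 0.535
```

```bash
python3 - <<'E'
from look import *
e,R=st();print(e["tool_pos"],e["ft_force"],e["opening"]);print(go(*cell(2),67,87.3))
look("t2")
w=env.snapshot("wrist"); cv2.imwrite("pics/w3.png",w["color"][:,:,::-1])
s=env.snapshot("side"); cv2.imwrite("pics/s3.png",s["color"][:,:,::-1])
E
```

```text
[523.05805326 194.32224167 118.4568941 ] [ 0.58213506 -0.21065987 -1.31141793] 0.5345840412991594
(array([-0.0034,  0.0018,  0.0514]), np.float64(-0.001))
white [368. 253.] z 8 ctr [ 405.4 -372.3] dim [61.9 78.7] ang -6.1
white [324. 253.] z 8 ctr [ 409.5 -237.1] dim [62.9 78.2] ang -15.5
white [263. 240.] z 95 ctr [449.7 -50.9] dim [43.7 44.2] ang -83.5
white [281. 208.] z 95 ctr [ 538.8 -104.9] dim [44.5 45.2] ang -66.2
white [356. 189.] z 62 ctr [ 599.9 -320. ] dim [156.7 176.7] ang 75.4
white [281. 158.] z 95 ctr [ 683.3 -107.1] dim [41.4 44.8] ang 24.9
```

View pics/w3.png

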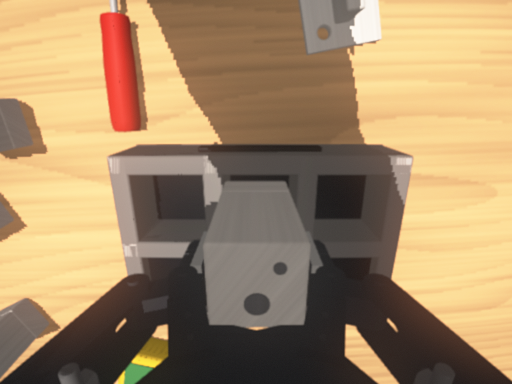

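View pics/s3.png

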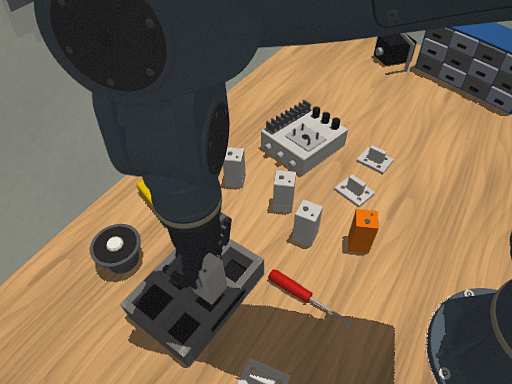

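>>> {"api": "step_arm", "payload": {"motion": "-0.0045 0.002 0 0 0;-0.0045 0.002 0.02 0 0;-0.0045 0.002 0.035 0 0;-0.0045 0.002 0.042 0 0;-0.0045 0.002 0.046 0 0;-0.0045 0.002 0.048 0 0;-0.0045 0.002 0.05 0 0;-0.0045 0.002 0.05 0 0"}}

```text
time_s: 19.38
tool_pos: [528.7, 198.0, 70.4]
ee_rot: [0.073, 3.141, 0.0]
ft_force: [1.0, 0.2, -1.8]
opening: 0.536
```

>>> {"api": "step_arm", "payload": {"motion": "0.001 -0.0015 0.001 0 0;0.001 -0.0015 0.002 0 0;0.001 -0.0015 0.003 0 0;0.001 -0.0015 0.003 0 0"}}

```text
time_s: 19.88
tool_pos: [527.6, 196.5, 67.5]
ee_rot: [0.074, 3.141, -0.0]
ft_force: [-1.5, -1.6, 2.1]
opening: 0.532
```

>>> {"api": "step_arm", "payload": {"motion": "0 0 0.0005 0 0.06;0 0 0.0005 0 0.062;0 0 0.0005 0 0.062;0 0 0.0005 0 0.062;0 0 -0.03 0 0.062;0 0 -0.08 0 0.062;0 0 -0.13 0 0.062;0 0 -0.13 0 0.062"}}

```text
time_s: 20.88
tool_pos: [529.4, 197.3, 201.2]
ee_rot: [0.073, 3.135, 0.004]
ft_force: [0.4, 0.4, -0.6]
opening: 0.725
```

```bash
python3 - <<'E'
from look import *
e,R=st();print(e["tool_pos"],e["ft_force"],e["opening"]);print(go(683.4,-107,130,115), go(683.4,-107,50,115))
look("t3")
w=env.snapshot("wrist"); cv2.imwrite("pics/w4.png",w["color"][:,:,::-1])
E
```

```text
[529.36790181 197.2517512  201.19946665] [ 0.44440204  0.37931984 -0.61897585] 0.7250961661330286
(array([-0.1677, -0.2969,  0.0714]), np.float64(-0.483)) (array([-0.1672, -0.2971,  0.1514]), np.float64(-0.483))
white [368. 253.] z 8 ctr [ 405.3 -372.3] dim [61.9 78.5] ang -6.2
white [324. 253.] z 8 ctr [ 409.5 -237.1] dim [62.9 78.2] ang -15.5
white [263. 240.] z 95 ctr [449.6 -50.8] dim [43.7 44.6] ang -83.6
white [281. 208.] z 95 ctr [ 538.8 -104.9] dim [44.5 45.2] ang -66.2
white [356. 190.] z 62 ctr [ 599.9 -319.9] dim [156.7 176.7] ang 75.4
white [281. 158.] z 95 ctr [ 683.4 -107.1] dim [41.4 44.9] ang 24.9
```

View pics/w4.png

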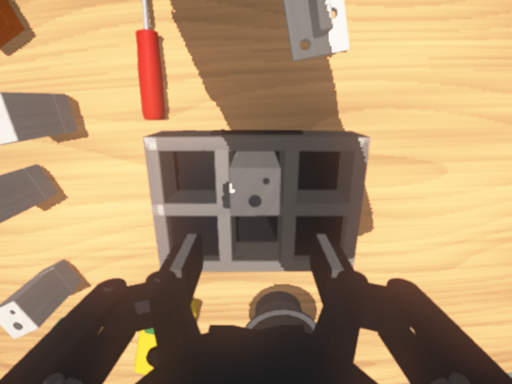

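The can stands in cell 2, at (255,185) in the wrist view. Next is the farthest can.

>>> {"api": "step_arm", "payload": {"motion": "-0.035 -0.06 0 -0.1 0.066;-0.07 -0.12 0 -0.2 0.066;-0.105 -0.18 0.02 -0.3 0.066;-0.14 -0.24 0.04 -0.4 0.066;-0.168 -0.297 0.06 -0.483 0.066;-0.168 -0.297 0.06 -0.483 0.066;-0.168 -0.297 0.06 -0.483 0.066;-0.168 -0.297 0.06 -0.483 0.066"}}

```text
time_s: 21.98
tool_pos: [680.9, -107.5, 136.3]
ee_rot: [0.679, -3.066, -0.001]
ft_force: [-0.6, 0.6, -0.2]
opening: 0.777
```

```bash
python3 - <<'E'
from look import *
e,R=st();print(e["tool_pos"],e["ee_rot"],e["ft_force"],e["opening"]);print(go(683.4,-107,50,115))
E
```

```text
[ 680.88185866 -107.49824135  136.30994833] [ 6.79472422e-01 -3.06566854e+00 -1.30190914e-03] [-0.62604084  0.56297223 -0.173838  ] 0.7771267470171684
(array([-0.0026, -0.0007,  0.0863]), np.float64(-0.0))
```

>>> {"api": "step_arm", "payload": {"motion": "-0.0025 0 0.04 0 0.066;-0.0025 0 0.07 0 0.066;-0.0025 0 0.086 0 0.066;-0.0025 0 0.086 0 0.066;-0.0025 0 0.086 0 0;-0.0025 0 0.086 0 0;-0.0025 0 0.086 0 0;-0.0025 0 0.086 0 0;-0.0025 0 0.086 0 0;-0.0025 0 0.036 0 0;-0.0025 0 -0.02 0 0;-0.0025 0 -0.02 0 0;-0.0025 0 -0.02 0 0", "newtons": 40}}

```text
time_s: 23.6
tool_pos: [683.6, -106.9, 156.9]
ee_rot: [0.68, -3.067, -0.0]
ft_force: [-0.0, 0.2, -4.0]
opening: 0.532
```

```bash
python3 - <<'E'
from look import *
e,R=st();print(e["tool_pos"],e["ee_rot"],e["ft_force"],e["opening"]);print(go(*cell(5),155,87.3))
E
```

```text
[ 683.62789555 -106.91079756  156.85805987] [ 6.79602430e-01 -3.06697303e+00 -2.01865085e-04] [-0.04957059  0.15716373 -3.96879178] 0.5317467345770939
(array([-0.0509,  0.3065,  0.0019]), np.float64(0.483))
```

>>> {"api": "step_arm", "payload": {"motion": "-0.01 0.06 -0.01 0.1 0;-0.02 0.12 -0.01 0.2 0;-0.03 0.18 -0.01 0.3 0;-0.04 0.24 -0.01 0.4 0;-0.051 0.3065 -0.01 0.483 0;-0.051 0.3065 -0.01 0.483 0;-0.051 0.3065 -0.01 0.483 0;-0.051 0.3065 -0.01 0.483 0;-0.051 0.3065 -0.01 0.483 0"}}

```text
time_s: 24.72
tool_pos: [600.8, 191.2, 167.0]
ee_rot: [-0.076, -3.14, 0.0]
ft_force: [-0.1, -0.0, -2.3]
opening: 0.54
```

```bash
python3 - <<'E'
from look import *
e,R=st();print(e["tool_pos"],e["ee_rot"],e["ft_force"],e["opening"]);print(go(*cell(5),67,87.3))
look("t4")
E
```

```text
[600.77624719 191.23396898 167.0315995 ] [-7.58266732e-02 -3.14036522e+00  3.22465608e-04] [-0.12399203 -0.03245601 -2.33065913] 0.5396106220822204
(array([0.0005, 0.0011, 0.1   ]), np.float64(-0.001))
white [368. 253.] z 8 ctr [ 405.5 -372.2] dim [62.2 78.5] ang -6.5
white [324. 253.] z 8 ctr [ 409.6 -236.7] dim [63.5 78.3] ang -14.8
white [263. 240.] z 95 ctr [449.7 -50.8] dim [43.7 44.6] ang -83.8
white [281. 209.] z 95 ctr [ 538.8 -104.8] dim [44.5 45.3] ang -66.5
white [356. 189.] z 62 ctr [ 599.9 -320. ] dim [156.8 176.9] ang 75.4
```

>>> {"api": "step_arm", "payload": {"motion": "0 0.001 0.04 0 0;0 0.001 0.07 0 0;0 0.001 0.09 0 0;0 0.001 0.095 0 0;0 0.001 0.097 0 0;0 0.001 0.099 0 0;0 0.001 0.1 0 0;0 0.001 0.1 0 0"}}

```text
time_s: 25.78
tool_pos: [600.9, 193.5, 67.9]
ee_rot: [0.073, 3.14, 0.0]
ft_force: [-1.0, -0.5, 1.7]
opening: 0.533
```

>>> {"api": "step_arm", "payload": {"motion": "0 0 0.001 0 0;0 0 0.001 0 0.062;0 0 0.001 0 0.062;0 0 0.001 0 0.062;0 0 0.001 0 0.062;0 0 -0.03 0 0.062;0 0 -0.08 0 0.062;0 0 -0.11 0 0.062;0 0 -0.11 0 0.062;0 0 -0.11 0 0.062"}}

```text
time_s: 27.02
tool_pos: [600.3, 193.4, 176.5]
ee_rot: [-0.073, -3.14, 0.0]
ft_force: [0.0, -0.6, -0.3]
opening: 0.726
```

```bash
python3 - <<'E'
from look import *
e,R=st();print(e["tool_pos"],e["q"],e["ft_force"],e["opening"]);print(go(538.8,-104.8,130,24))
look("t5")
w=env.snapshot("wrist"); cv2.imwrite("pics/w5.png",w["color"][:,:,::-1])
E
```

```text
[600.25454996 193.36368407 176.50820543] [3.11636913e-01 5.02866096e-01 2.41446918e-01 1.31025612e+00
 5.08805232e-06 3.58439770e-01] [ 0.0055028  -0.55768887 -0.33991944] 0.7256803439687024
(array([ 0.0474, -0.3007,  0.0466]), np.float64(1.105))
white [368. 253.] z 8 ctr [ 405.5 -372.2] dim [62.2 78.5] ang -6.5
white [324. 253.] z 8 ctr [ 409.6 -236.6] dim [63.5 78.4] ang -15.2
white [263. 240.] z 95 ctr [449.7 -50.8] dim [43.7 44.6] ang -83.8
white [281. 209.] z 95 ctr [ 538.8 -104.8] dim [44.5 45.3] ang -66.5
white [356. 190.] z 62 ctr [ 599.9 -319.9] dim [156.8 176.6] ang 75.4
```

View pics/w5.png

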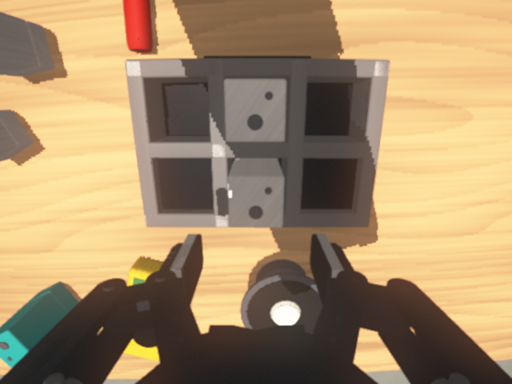

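>>> {"api": "step_arm", "payload": {"motion": "0.008 -0.05 0 0.18 0.066;0.016 -0.1 0 0.36 0.066;0.024 -0.15 0 0.54 0.066;0.032 -0.2 0.02 0.72 0.066;0.04 -0.25 0.04 0.9 0.066;0.0475 -0.3005 0.04 1.105 0.066;0.0475 -0.3005 0.04 1.105 0.066;0.0475 -0.3005 0.04 1.105 0.066;0.0475 -0.3005 0.04 1.105 0.066;0.0475 -0.3005 0.04 1.105 0.066"}}

```text
time_s: 28.38
tool_pos: [539.2, -103.6, 137.2]
ee_rot: [-1.708, -2.637, -0.0]
ft_force: [0.4, -0.9, 0.2]
opening: 0.779
```

```bash
python3 - <<'E'
from look import *
e,R=st();print(e["tool_pos"],e["ft_force"],e["opening"]);print(go(538.8,-104.8,50,24))
E
```

```text
[ 539.20081449 -103.60289465  137.23958568] [ 0.35204574 -0.93076128  0.17982271] 0.7785143930773738
(array([-0.0009, -0.0009,  0.0872]), np.float64(0.002))
```

>>> {"api": "step_arm", "payload": {"motion": "-0.001 -0.001 0.04 0 0.066;-0.001 -0.001 0.07 0 0.066;-0.001 -0.001 0.087 0 0.066;-0.001 -0.001 0.087 0 0.066;-0.001 -0.001 0.087 0 0;-0.001 -0.001 0.087 0 0;-0.001 -0.001 0.087 0 0;-0.001 -0.001 0.087 0 0;-0.001 -0.001 0.087 0 0;-0.001 -0.001 0.037 0 0;-0.001 -0.001 -0.02 0 0;-0.001 -0.001 -0.045 0 0;-0.001 -0.001 -0.045 0 0;-0.001 -0.001 -0.045 0 0", "newtons": 40}}

```text
time_s: 30.12
tool_pos: [538.0, -105.7, 181.2]
ee_rot: [-1.71, -2.634, 0.001]
ft_force: [-0.4, 0.6, -2.5]
opening: 0.537
```

```bash
python3 - <<'E'
from look import *
e,R=st();print(e["tool_pos"],e["ft_force"],e["opening"])
for i in (1,3): print(i,cell(i),go(*cell(i),180,-2.7))
E
```

```text
[ 538.00171699 -105.74790571  181.22691875] [-0.37323317  0.57379334 -2.45484899] 0.5369434351309467
1 [529.82695198 269.76078942] (array([0.3464, 0.1453, 0.0013]), np.float64(0.466))
3 [522.85519727 121.92508793] (array([0.2141, 0.0788, 0.0013]), np.float64(0.466))
```

>>> {"api": "step_arm", "payload": {"motion": "0.05 0.021 -0.01 0.1 0;0.1 0.042 -0.01 0.2 0;0.15 0.063 -0.01 0.3 0;0.2 0.084 -0.01 0.4 0;0.25 0.105 -0.01 0.466 0;0.3 0.126 -0.01 0.466 0;0.3465 0.1455 -0.01 0.466 0;0.3465 0.1455 -0.01 0.466 0;0.3465 0.1455 -0.01 0.466 0;0.3465 0.1455 -0.01 0.466 0;0.3465 0.1455 -0.01 0.466 0"}}

```text
time_s: 31.5
tool_pos: [530.6, 269.0, 192.3]
ee_rot: [-2.274, -2.167, 0.0]
ft_force: [-1.3, -0.1, -1.7]
opening: 0.537
```

```bash
python3 - <<'E'
from look import *
e,R=st();print(e["tool_pos"],e["ft_force"],e["opening"])
print(go(*cell(1),67,-2.7))
E
```

```text
[530.59456943 268.98237468 192.30325457] [-1.34200472 -0.08993268 -1.70693019] 0.5371596877618264
(array([ 0.0007, -0.0008,  0.1253]), np.float64(-0.001))
```

>>> {"api": "step_arm", "payload": {"motion": "0.001 -0.001 0.05 0 0;0.001 -0.001 0.09 0 0;0.001 -0.001 0.11 0 0;0.001 -0.001 0.119 0 0;0.001 -0.001 0.122 0 0;0.001 -0.001 0.124 0 0;0.001 -0.001 0.125 0 0;0.001 -0.001 0.126 0 0;0.001 -0.001 0.126 0 0"}}

```text
time_s: 32.62
tool_pos: [529.5, 271.0, 66.4]
ee_rot: [2.273, 2.169, 0.0]
ft_force: [0.7, -0.5, -1.5]
opening: 0.539
```

>>> {"api": "step_arm", "payload": {"motion": "0 0 0.001 0 0;0 0 0.002 0 0;0 0 0.002 0 0;0 0 0.002 0 0"}}

```text
time_s: 33.12
tool_pos: [529.7, 271.2, 66.2]
ee_rot: [2.273, 2.169, 0.002]
ft_force: [-8.4, -3.8, 25.2]
opening: 0.535
```

Bottomed out. I'll release it.

>>> {"api": "step_arm", "payload": {"motion": "0 0 -0.001 0 0.062;0 0 -0.001 0 0.062;0 0 -0.001 0 0.062;0 0 -0.001 0 0.062;0 0 -0.03 0 0.062;0 0 -0.08 0 0.062;0 0 -0.11 0 0.062;0 0 -0.11 0 0.062;0 0 -0.11 0 0.062"}}

```text
time_s: 34.25
tool_pos: [529.2, 270.8, 173.5]
ee_rot: [-2.273, -2.168, 0.001]
ft_force: [-0.6, -0.1, -1.2]
opening: 0.725
```

```bash
python3 - <<'E'
from look import *
look("t6")
e,R=st();print(e["tool_pos"],e["q"],e["ft_force"],e["opening"]);print(go(449.7,-50.8,130,6.3))
w=env.snapshot("wrist"); cv2.imwrite("pics/w6.png",w["color"][:,:,::-1])
E
```

```text
white [368. 253.] z 8 ctr [ 405.7 -372.3] dim [62.2 78.1] ang -6.7
white [324. 253.] z 8 ctr [ 409.2 -237. ] dim [62.9 77.4] ang -15.5
white [252. 237.] z 95 ctr [459.7 -20.9] dim [43.9 44.1] ang -79.4
white [175. 214.] z 110 ctr [525.8 194.9] dim [42.8 45. ] ang 85.4
white [176. 188.] z 110 ctr [598.4 192.4] dim [43.1 43.9] ang 86.4
white [356. 189.] z 62 ctr [ 600.1 -319.7] dim [156.6 176.2] ang 75.5
[529.02823757 270.71707219 173.14317702] [4.72976586e-01 4.25559209e-01 1.13132970e-01 1.26001335e+00
 1.33889775e-05 2.09077345e+00] [-0.087538   -0.27934649 -0.8310729 ] 0.7275445088772409
(array([-0.3249, -0.0641,  0.0435]), np.float64(-0.157))
```

View pics/w6.png

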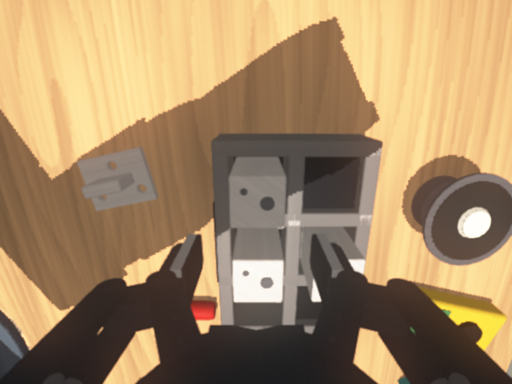

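Cells 1, 2 and 5 are filled. The last can was knocked to (459.7,-20.9), yaw 10.6°, and is still standing. I'll aim at the new spot.

```bash
python3 - <<'E'
from look import *
print(go(459.7,-20.9,135,10.6))
E
```

```text
(array([-0.2945, -0.0554,  0.0385]), np.float64(-0.232))
```

>>> {"api": "step_arm", "payload": {"motion": "-0.05 -0.009 -0.01 -0.1 0.066;-0.1 -0.018 -0.01 -0.2 0.066;-0.15 -0.027 0 -0.232 0.066;-0.2 -0.036 0.01 -0.232 0.066;-0.25 -0.045 0.03 -0.232 0.066;-0.2945 -0.0555 0.0385 -0.232 0.066;-0.2945 -0.0555 0.0385 -0.232 0.066;-0.2945 -0.0555 0.0385 -0.232 0.066;-0.2945 -0.0555 0.0385 -0.232 0.066;-0.2945 -0.0555 0.0385 -0.232 0.066"}}

```text
time_s: 35.6
tool_pos: [460.5, -19.9, 135.8]
ee_rot: [2.005, 2.418, 0.0]
ft_force: [-0.8, 0.1, 0.4]
opening: 0.771
```

```bash
python3 - <<'E'
from look import *
e,R=st();print(e["tool_pos"],e["q"],e["ft_force"],e["opening"]);print(go(459.7,-20.9,50,10.6))
w=env.snapshot("wrist"); cv2.imwrite("pics/w7.png",w["color"][:,:,::-1])
w=env.snapshot("side"); cv2.imwrite("pics/s7.png",w["color"][:,:,::-1])
E
```

```text
[460.45939474 -19.92815142 135.83283678] [-4.32676435e-02  1.74507258e-01 -3.27466068e-01  1.06872761e+00
  2.30562021e-05  1.34126367e+00] [-0.82683606  0.1361002   0.38837175] 0.771051152309731
(array([-0.0008, -0.0009,  0.0858]), np.float64(0.001))
```

View pics/w7.png

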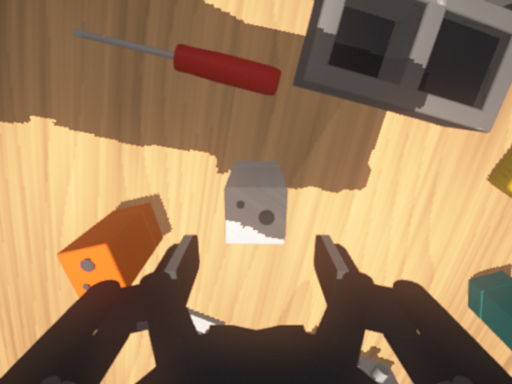

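View pics/s7.png

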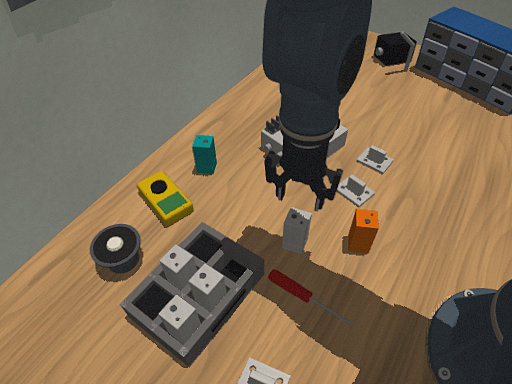

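>>> {"api": "step_arm", "payload": {"motion": "-0.001 -0.001 0.04 0 0.066;-0.001 -0.001 0.07 0 0.066;-0.001 -0.001 0.085 0 0.066;-0.001 -0.001 0.085 0 0.066;-0.001 -0.001 0.085 0 0;-0.001 -0.001 0.085 0 0;-0.001 -0.001 0.085 0 0;-0.001 -0.001 0.085 0 0;-0.001 -0.001 0.085 0 0;-0.001 -0.001 0.035 0 0;-0.001 -0.001 -0.02 0 0;-0.001 -0.001 -0.045 0 0;-0.001 -0.001 -0.045 0 0;-0.001 -0.001 -0.045 0 0", "newtons": 40}}

```text
time_s: 37.45
tool_pos: [458.9, -21.8, 179.7]
ee_rot: [-2.006, -2.416, 0.001]
ft_force: [-0.9, 0.0, -3.3]
opening: 0.533
```

```bash
python3 - <<'E'
from look import *
e,R=st();print(e["tool_pos"],e["ft_force"],e["opening"])
for i in (3,): print(i,cell(i),go(*cell(i),180,-2.7))
E
```

```text
[458.851072   -21.7978275  179.69992026] [-0.86276534  0.0057741  -3.32852949] 0.5333051291782106
3 [522.85519727 121.92508793] (array([ 0.1295,  0.0893, -0.0004]), np.float64(0.232))
```

>>> {"api": "step_arm", "payload": {"motion": "0.043 0.03 -0.005 0.1 0;0.086 0.06 -0.005 0.2 0;0.1295 0.0895 0 0.232 0;0.1295 0.0895 0 0.232 0;0.1295 0.0895 0 0.232 0;0.1295 0.0895 0 0.232 0;0.1295 0.0895 0 0.232 0"}}

```text
time_s: 38.33
tool_pos: [523.4, 121.2, 180.9]
ee_rot: [2.274, 2.167, 0.0]
ft_force: [0.5, -0.4, -2.7]
opening: 0.533
```

```bash
python3 - <<'E'
from look import *
e,R=st();print(e["tool_pos"],e["ft_force"],e["opening"])
print(go(*cell(3),67,-2.7))
E
```

```text
[523.39637832 121.15194583 180.90175102] [ 0.45953048 -0.43778143 -2.71991496] 0.5328047162512132
(array([ 0.0008, -0.0006,  0.1139]), np.float64(-0.001))
```

>>> {"api": "step_arm", "payload": {"motion": "0.001 -0.001 0.05 0 0;0.001 -0.001 0.085 0 0;0.001 -0.001 0.1 0 0;0.001 -0.001 0.108 0 0;0.001 -0.001 0.111 0 0;0.001 -0.001 0.113 0 0;0.001 -0.001 0.114 0 0;0.001 -0.001 0.115 0 0;0.001 -0.001 0.115 0 0"}}

```text
time_s: 39.45
tool_pos: [523.0, 123.2, 66.6]
ee_rot: [2.273, 2.168, 0.002]
ft_force: [-2.8, 0.4, 7.9]
opening: 0.535
```

>>> {"api": "step_arm", "payload": {"motion": "0 0 0 0 0.062;0 0 0 0 0.062;0 0 0 0 0.062;0 0 0 0 0.062;0 0 -0.03 0 0.062;0 0 -0.08 0 0.062;0 0 -0.13 0 0.062;0 0 -0.13 0 0.062;0 0 -0.13 0 0.062"}}

```text
time_s: 40.58
tool_pos: [522.4, 123.0, 195.3]
ee_rot: [-2.273, -2.168, 0.001]
ft_force: [1.3, -1.4, 0.2]
opening: 0.731
```

```bash
python3 - <<'E'
from look import *
look("t8")
e,R=st();print(e["tool_pos"],e["q"],e["ft_force"],e["opening"]);print(go(409.4,-237,200,74.5))
w=env.snapshot("wrist"); cv2.imwrite("pics/w8.png",w["color"][:,:,::-1])
E
```

```text
white [368. 253.] z 8 ctr [ 405.4 -372.4] dim [61.7 78.2] ang -6.2
white [324. 253.] z 8 ctr [ 409.2 -237. ] dim [62.9 77.4] ang -15.5
white [357. 190.] z 62 ctr [ 600.  -319.9] dim [156.7 175.7] ang 75.4
[522.09331366 122.86742789 194.75692477] [ 2.31140768e-01  2.98091626e-01 -1.50960590e-02  1.25919150e+00
 -1.74677511e-05  1.84895014e+00] [ 0.75340357 -0.81521926 -0.09343871] 0.7261361205588159
(array([-0.3648, -0.0957, -0.0049]), np.float64(-1.347))
```

View pics/w8.png

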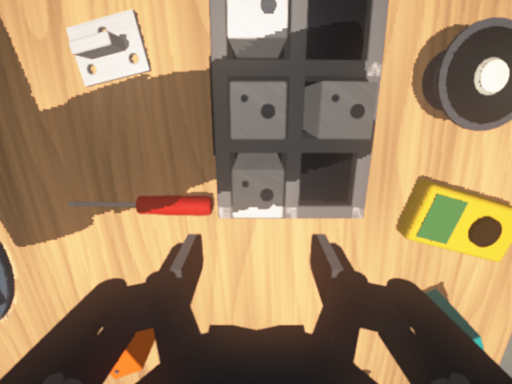

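All four cans stand in cells 1, 2, 3 and 5. Next is cover b at (409,-237). I'll go above it and look.

>>> {"api": "step_arm", "payload": {"motion": "-0.045 -0.012 -0.01 -0.18 0.06;-0.09 -0.024 -0.01 -0.36 0.06;-0.135 -0.036 -0.01 -0.54 0.06;-0.18 -0.048 -0.01 -0.72 0.06;-0.225 -0.06 -0.01 -0.9 0.06;-0.27 -0.072 -0.01 -1.08 0.06;-0.315 -0.084 -0.005 -1.26 0.06;-0.365 -0.0955 -0.005 -1.347 0.06;-0.365 -0.0955 -0.005 -1.347 0.06;-0.365 -0.0955 -0.005 -1.347 0.06;-0.365 -0.0955 -0.005 -1.347 0.06;-0.365 -0.0955 -0.005 -1.347 0.06"}}

```text
time_s: 42.18
tool_pos: [410.4, -236.3, 200.7]
ee_rot: [-0.422, -3.113, -0.0]
ft_force: [-1.1, 0.2, 1.1]
opening: 0.704
```

```bash
python3 - <<'E'
from look import *
e,R=st();print(e["tool_pos"],e["ee_rot"],e["q"],e["ft_force"],e["opening"])
w=env.snapshot("wrist"); cv2.imwrite("pics/w9.png",cv2.resize(w["color"][:,:,::-1],None,fx=1.5,fy=1.5))
np.save("w9.npy",w,allow_pickle=True)
E
```

```text
[ 410.36402337 -236.284901    200.7412522 ] [-4.22076320e-01 -3.11301227e+00 -1.78145707e-04] [-5.22475837e-01  1.66669491e-01 -1.68652914e-01  1.23560677e+00
  6.82565791e-05 -2.52950330e-01] [-1.05220037  0.16424175  1.05202423] 0.7039247220696994
```

View pics/w9.png

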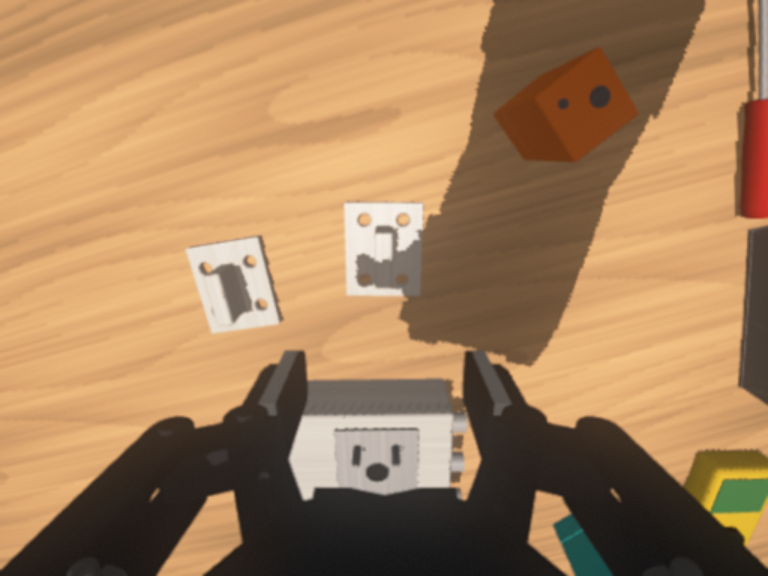

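```bash
python3 - <<'E'
from look import *
w=np.load("w9.npy",allow_pickle=True).item()
px=np.array([(364,219),(403,219),(365,280),(402,281)])/1.5-.17
p=plane(w,px,8);print(p.round(1),p.mean(0))
a=(p[0]-p[2]+p[1]-p[3]);print(np.degrees(np.arctan2(a[1],a[0])))
im=w["color"].min(2); c=im[120:210,215:295]; cv2.imwrite("pics/c9.png",cv2.resize(w["color"][120:210,215:295,::-1],None,fx=6,fy=6,interpolation=2))
print(go(582.5,-290,257,75.4))
E
```

```text
[[ 379.4 -244.1]
 [ 387.9 -213.2]
 [ 430.  -258. ]
 [ 439.4 -227.5]] [ 409.16162314 -235.71598869]
164.53516546708107
(array([-0.1802, -0.0058, -0.0562]), np.float64(-0.015))
```

View pics/c9.png

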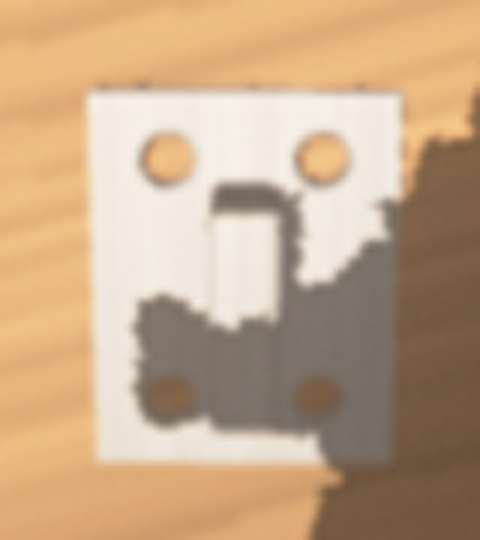

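>>> {"api": "step_arm", "payload": {"motion": "-0.06 -0.002 -0.056 -0.015 0.06;-0.12 -0.004 -0.056 -0.015 0.06;-0.18 -0.006 -0.056 -0.015 0.06;-0.18 -0.006 -0.056 -0.015 0.06;-0.18 -0.006 -0.056 -0.015 0.06;-0.18 -0.006 -0.056 -0.015 0.06;-0.18 -0.006 -0.056 -0.015 0.06"}}

```text
time_s: 43.1
tool_pos: [581.3, -290.8, 257.5]
ee_rot: [0.401, 3.115, -0.0]
ft_force: [-0.6, 0.7, -0.0]
opening: 0.704
```

```bash
python3 - <<'E'
from look import *
e,R=st();print(e["tool_pos"],e["ee_rot"])
w=env.snapshot("wrist"); cv2.imwrite("pics/w10.png",cv2.resize(w["color"][100:230,180:340,::-1],None,fx=5,fy=5*.9,interpolation=2))
np.save("w10.npy",w,allow_pickle=True)
E
```

```text
[ 581.31502178 -290.81004109  257.53698165] [ 4.00772590e-01  3.11528371e+00 -4.13216695e-04]
```

View pics/w10.png

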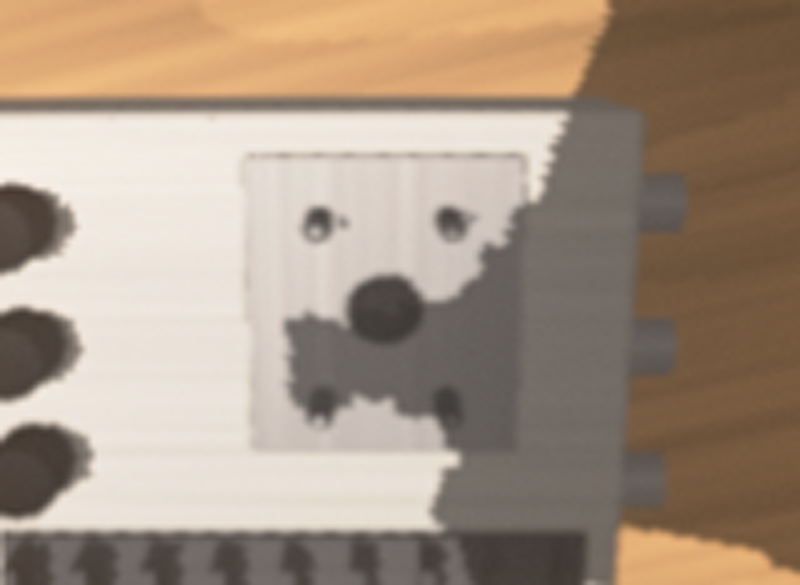

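```bash
python3 - <<'E'
from look import *
w=np.load("w10.npy",allow_pickle=True).item()
f=lambda P:(np.array(P,float)+.5)/[5,4.5]-.5+[180,100]
s=plane(w,f([(246,155),(525,155),(519,451),(251,449)]),64); print('seat',s.round(1),s.mean(0))
a=s[0]-s[3]+s[1]-s[2];print(np.degrees(np.arctan2(a[1],a[0])), np.linalg.norm(s[0]-s[1]),np.linalg.norm(s[0]-s[3]))
print('hole',plane(w,f([(385,309)]),64))
for z in (64,75,86):
    t=plane(w,f([(317,222),(452,222),(321,402),(447,402)]),z); print(z,t.round(1).tolist(),t.mean(0))
T=np.array(w["cam_to_world"]);print(T[:3,3])
E
```

```text
seat [[ 532.5 -311.5]
 [ 549.8 -245.6]
 [ 632.7 -266.1]
 [ 614.3 -334.2]] [ 582.32551509 -289.35089789]
165.30833456476375 68.16049172015475 84.8231255543537
hole [[ 582.62725695 -289.50037228]]
64 [[554.6, -299.6], [563.0, -267.2], [605.0, -312.5], [613.3, -280.9]] [ 583.98156134 -290.05122219]
75 [[552.9, -298.6], [561.1, -267.3], [601.8, -311.1], [609.8, -280.5]] [ 581.4029383  -289.39393691]
86 [[551.3, -297.7], [559.2, -267.4], [598.5, -309.7], [606.2, -280.2]] [ 578.82431527 -288.73665163]
[ 505.48330151 -270.04219022  398.86122119]
```

The port is at (582.5,-289.5), yaw -14.7°, and the wrist and top views agree. Now I'll grasp cover b.

```bash
python3 - <<'E'
from look import *
print(go(409.2,-236.2,120,74.5),go(409.2,-236.2,13,74.5))
E
```

```text
(array([0.1805, 0.0093, 0.1374]), np.float64(0.015)) (array([0.1806, 0.0093, 0.2444]), np.float64(0.015))
```

>>> {"api": "step_arm", "payload": {"motion": "0.06 0.003 0.02 0.015 0.05;0.12 0.006 0.05 0.015 0.05;0.1805 0.0095 0.1 0.015 0.045;0.1805 0.0095 0.137 0.015 0.045;0.1805 0.0095 0.165 0.015 0.045;0.1805 0.0095 0.165 0.015 0.045;0.1805 0.0095 0.165 0.015 0.045;0.1805 0.0095 0.165 0.015 0.045;0.1805 0.0095 0.165 0.015 0.045"}}

```text
time_s: 44.28
tool_pos: [410.6, -236.6, 92.8]
ee_rot: [0.424, 3.111, -0.001]
ft_force: [0.2, -0.2, 0.0]
opening: 0.524
```

```bash
python3 - <<'E'
from look import *
print(go(409.2,-236.2,13,74.5))
look("t11")
w=env.snapshot("wrist"); cv2.imwrite("pics/w11.png",w["color"][:,:,::-1])
E
```

```text
(array([0.0016, 0.0001, 0.0798]), np.float64(-0.0))
white [157. 270.] z 8 ctr [360.8 269.4] dim [60.9 78.3] ang 8.6
white [200. 215.] z 110 ctr [523.3 123.6] dim [42.  44.7] ang 89.3
white [175. 214.] z 110 ctr [525.8 194.9] dim [42.8 45. ] ang 85.4
white [148. 213.] z 110 ctr [527.7 272.1] dim [42.3 43.4] ang 89.4
white [176. 188.] z 110 ctr [598.4 192.4] dim [43.1 43.9] ang 86.4
white [356. 189.] z 62 ctr [ 600.2 -319.9] dim [156.8 176.3] ang 75.7
```

View pics/w11.png

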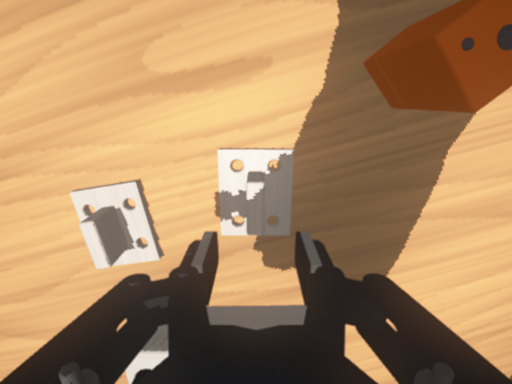

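Cover b is square between the fingers at (255,192), and all four cans sit in their cells. Descending to grip it.

>>> {"api": "step_arm", "payload": {"motion": "0.0015 0 0.03 0 0.045;0.0015 0 0.06 0 0.045;0.0015 0 0.08 0 0.045;0.0015 0 0.08 0 0.045;0.0015 0 0.08 0 0.045;0.0015 0 0.08 0 0;0.0015 0 0.08 0 0;0.0015 0 0.08 0 0;0.0015 0 0.08 0 0;0.0015 0 0.08 0 0;0.0015 0 0.08 0 0", "newtons": 50}}

```text
time_s: 45.75
tool_pos: [408.8, -236.1, 12.6]
ee_rot: [0.424, 3.112, -0.001]
ft_force: [-1.7, 0.2, 8.6]
opening: 0.154
```

```bash
python3 - <<'E'
from look import *
e,R=st();print(e["tool_pos"],e["ee_rot"],e["ft_force"],e["opening"],go(409.2,-236.2,13,74.5))
E
```

```text
[ 408.75144525 -236.07634767   12.63740476] [ 4.23800668e-01  3.11156999e+00 -8.64011569e-04] [-1.69055341  0.18340844  8.61326229] 0.15370505963156283 (array([-0.0005,  0.    , -0.0004]), np.float64(-0.0))
```

>>> {"api": "step_arm", "payload": {"motion": "0 0 -0.05 0 0;0 0 -0.1 0 0;0 0 -0.14 0 0;0 0 -0.14 0 0;0 0 -0.14 0 0"}}

```text
time_s: 46.38
tool_pos: [407.9, -235.6, 151.2]
ee_rot: [-0.424, -3.112, -0.0]
ft_force: [-0.8, 0.8, -2.5]
opening: 0.156
```

```bash
python3 - <<'E'
from look import *
e,R=st();print(e["tool_pos"],e["ft_force"],e["opening"],go(582.0,-289.6,150,75.3))
E
```

```text
[ 407.93080672 -235.60568797  151.19286509] [-0.79996071  0.76537255 -2.45665511] 0.15605219043931293 (array([-0.1822, -0.0055,  0.0011]), np.float64(-0.014))
```

>>> {"api": "step_arm", "payload": {"motion": "-0.05 -0.002 -0.005 -0.014 0;-0.1 -0.003 -0.005 -0.014 0;-0.15 -0.005 -0.005 -0.014 0;-0.182 -0.0055 0 -0.014 0;-0.182 -0.0055 0 -0.014 0;-0.182 -0.0055 0.02 -0.014 0;-0.182 -0.0055 0.035 -0.014 0;-0.182 -0.0055 0.035 -0.014 0;-0.182 -0.0055 0.035 -0.014 0"}}

```text
time_s: 47.5
tool_pos: [582.1, -289.8, 117.3]
ee_rot: [0.402, 3.115, -0.0]
ft_force: [0.3, 0.7, -1.4]
opening: 0.153
```

```bash
python3 - <<'E'
from look import *
e,R=st();print(e["tool_pos"],e["ft_force"],e["opening"],go(582.0,-289.6,100,75.3))
w=env.snapshot("wrist"); cv2.imwrite("pics/w12.png",w["color"][:,:,::-1])
w=env.snapshot("side"); cv2.imwrite("pics/s12.png",cv2.resize(w["color"][60:220,220:380,::-1],None,fx=3.5,fy=3.5,interpolation=2))
E
```

```text
[ 582.06726681 -289.80393277  117.327042  ] [ 0.32272675  0.698249   -1.36466925] 0.15304424465187222 (array([0.0001, 0.0002, 0.0173]), np.float64(-0.0))
```

View pics/w12.png

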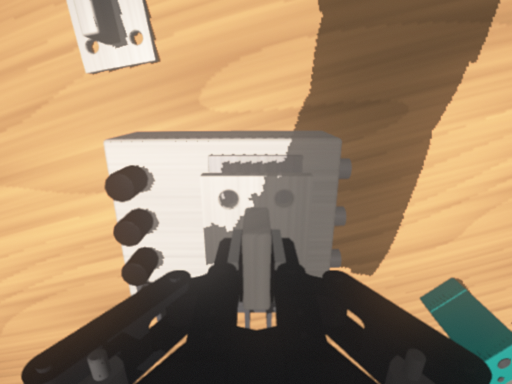

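View pics/s12.png

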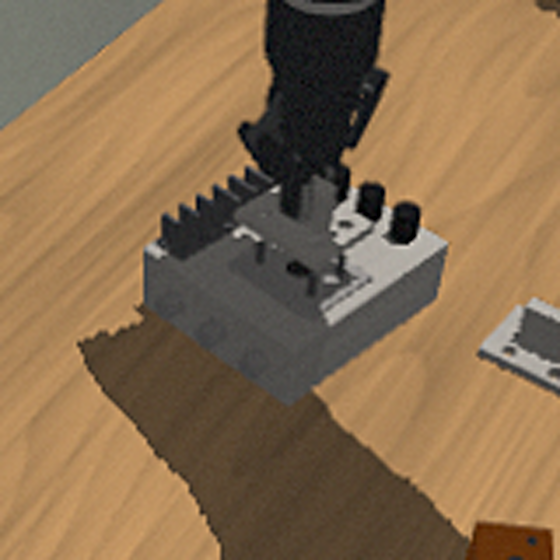

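>>> {"api": "step_arm", "payload": {"motion": "0 0 0.01 0 0;0 0 0.017 0 0;0 0 0.02 0 0;0 0 0.022 0 0;0 0 0.024 0 0;0 0 0.025 0 0;0 0 0.025 0 0"}}

```text
time_s: 48.48
tool_pos: [582.2, -289.8, 91.8]
ee_rot: [0.402, 3.116, -0.0]
ft_force: [-0.2, -0.9, -1.7]
opening: 0.157
```

>>> {"api": "step_arm", "payload": {"motion": "0 0 0.004 0 0;0 0 0.008 0 0;0 0 0.011 0 0;0 0 0.013 0 0;0 0 0.0145 0 0;0 0 0.0155 0 0;0 0 0.0155 0 0"}}

```text
time_s: 49.35
tool_pos: [582.1, -289.8, 76.7]
ee_rot: [0.402, 3.116, -0.0]
ft_force: [-3.1, 1.2, 4.6]
opening: 0.154
```

Seated: 4.6 N at z 76.7. I'll release, lift away and check.

>>> {"api": "step_arm", "payload": {"motion": "0 0 0.0005 0 0;0 0 0.0005 0 0.045;0 0 0.0005 0 0.045;0 0 0.0005 0 0.045;0 0 0.0005 0 0.045;0 0 -0.04 0 0.045;0 0 -0.1 0 0.045;0 0 -0.15 0 0.045;0.05 0 -0.2 0 0.045;0.1 0 -0.2 0 0.045;0.16 0 -0.2 0 0.045;0.16 0 -0.2 0 0.045;0.16 0 -0.2 0 0.045"}}

```text
time_s: 50.98
tool_pos: [427.7, -249.3, 276.8]
ee_rot: [0.402, 3.114, -0.001]
ft_force: [0.4, 0.1, -0.6]
opening: 0.528
```

```bash
python3 - <<'E'
from look import *
e,R=st();print(e["time_s"],e["tool_pos"],e["ft_force"],e["opening"])
s=look("t13"); 
w=env.snapshot("wrist"); cv2.imwrite("pics/w13.png",w["color"][:,:,::-1])
w=env.snapshot("side"); cv2.imwrite("pics/s13.png",w["color"][:,:,::-1]); cv2.imwrite("pics/s13c.png",cv2.resize(w["color"][80:200,220:380,::-1],None,fx=4,fy=4,interpolation=2))
cv2.imwrite("pics/t13c.png",cv2.resize(s["color"][145:275,305:400,::-1],None,fx=4,fy=4,interpolation=2))
E
```

```text
50.975 [ 427.73976815 -249.33974514  276.82767766] [ 0.40057314  0.10914638 -0.63253556] 0.5282152182101327
white [157. 270.] z 8 ctr [360.7 269.3] dim [61.3 78.2] ang 8.3
white [200. 215.] z 110 ctr [523.3 123.6] dim [42.  44.8] ang 89.3
white [175. 214.] z 110 ctr [525.8 194.9] dim [42.8 45. ] ang 85.4
white [148. 213.] z 110 ctr [527.7 272.1] dim [42.3 43.4] ang 89.5
white [176. 188.] z 110 ctr [598.5 192.3] dim [43.2 43.9] ang 86.0
white [356. 189.] z 62 ctr [ 600.  -319.7] dim [156.7 176.3] ang 75.4
```

View pics/s13.png

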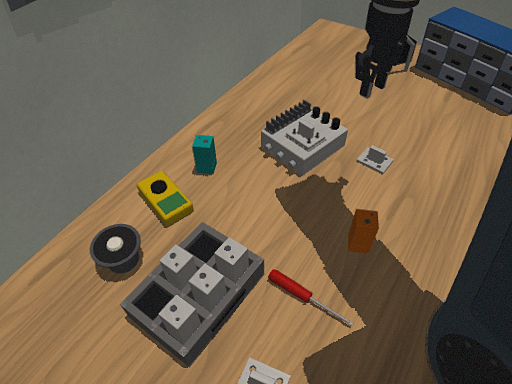

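View pics/s13c.png

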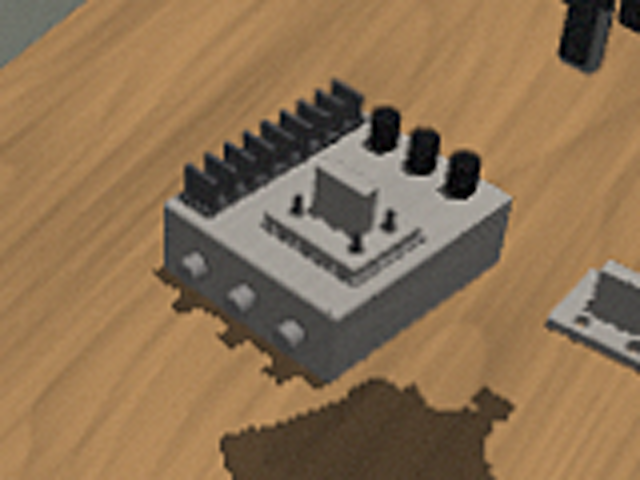

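View pics/w13.png

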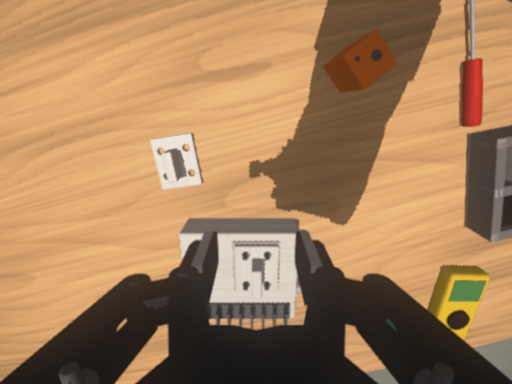

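View pics/t13.png

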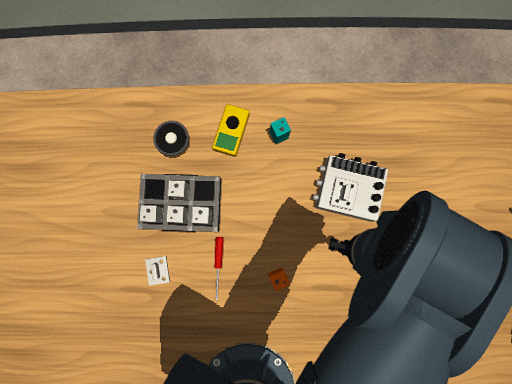

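The side view shows all four studs standing through the cover, and it lies flat. The four cans are level in their cells, and covers a and c and the bystanders look undisturbed. Handing in.

```bash
python3 -c "
from plant import env
print(env.hand_in())"
```

```text
the job is handed in; nothing more can be done
None
```

The job is done and handed in at about 51 s of the 208 s allowed; no verdict was reported.

- **Plates:** I pressed all six before any can touched one. Cells 1, 2, 3 and 5 went right down, at tool height about 15 mm. Cells 4 and 6 stopped dead at 50 mm, so they are packed.
- **Cans:** All four stand in cells 2, 5, 1 and 3, in the order I placed them. The last can had been knocked about 30 mm aside during the run; I spotted it and picked it up from its new spot. In the last top view each can is within about 3 mm of its cell centre, at the height expected for the bottom of the cell.
- **Cover:** Cover b (52 x 32 mm holes) went down over the studs and touched the seat at the expected height with about 5 N. The last side view shows the studs standing through it and the plate lying flat.
- **Left alone:** I never touched covers a and c, the meter, the loudspeaker, the screwdriver or the orange and turquoise look-alikes. In the last pictures they look unmoved; I checked the bystanders by eye only.

No check failed or disagreed. The forces that matter were one 62 N fingertip press on plate 1 at its stop (wrist limit 120 N) and 25 N when the can in cell 1 reached the bottom.

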